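# Draw up the slack flange nut of a filter holder with a ratchet ring spanner

## Robot

A 6-joint arm with a two-finger parallel gripper is mounted at the origin on the work surface. World frame = base frame: x ahead of the robot, y to its left, z up, the work surface at z = 0. Lengths are in m, angles in rad, forces in N, time in s.
With the tool pointing down it reaches from about 0.25 to 0.775 m from the base axis. Payload 4 kg.
Tool frame: the origin (TCP) lies at the very end of the fingers, on their centre line; the grasp point (between the pads) lies 19 mm behind it; z points along the fingers, y is the direction in which the jaws open and shut (so a half turn about z gives the same grasp; the last joint's range is limited). The gripper opens to 94 mm and grips with 3 to 60 N. Pads are 16 mm wide; open, the fingers measure 119 mm over their backs; the gripper's body (75 mm by 177 mm) begins 78 mm behind the grasp point.
Start: joints at [-1.223, 0.087, 1.371, -0, 1.684, -0.103], TCP at [0.24, -0.495, 0.206] pointing down, gripper open.
Joint ranges: [-3.1, 3.1], [-0.76, 2.03], [0.27, 2.55], [-1.08, 4.22], [0.17, 2.65], [-2.57, 2.57]. Speed limits (rad/s): [2.79, 2.79, 3.14, 3.14, 3.14, 3.14].

## Interface

Orientations are given as [roll, pitch, yaw] about the fixed x, y, z axes, in that order (R = Rz(yaw) Ry(pitch) Rx(roll)).
In Python, from bench import robot, cams, models gives the robot as it stands.
- The arm moves only by the tool step_arm, never from a script. Its argument "series" is a list of rows, each a list of 5 numbers: the gripper command: -1 is shut, 1 is fully open, values between are in proportion, then the shift along the tool's x, y, z in mm, then the turn about the tool's z in degrees. A call has 1 to 20 rows; each row is the pose to reach, as a shift and turn from the pose commanded when the call began, along the tool's axes at that moment; what a row does not reach only later rows make up. A row lasts 1/8 s, in which the tool goes at most 62.5 mm and 10.7 degrees, less where a joint would pass 70% of its speed; a pose out of reach is approached as far as the arm can. A call with a gripper value outside its range is refused whole. The fingers move at their own pace and stop on an object; the grip force is fixed at half the most. Time passes only in rows, so rows that repeat a pose let the fingers close. It gives the time, the measured TCP pose, the force and the opening at its end, in the units of the state.
- robot.get_obs(): the state, without advancing time (a new reading comes with each control period).
- cams.snapshot(name): name is "scene" or "side" or "wrist"; returns a dict with "pixels" (420x560x3 uint8, red, green, blue), "fov_y" (degrees; the focal length in pixels is half the picture's height over the tangent of half this angle, whatever the lens; pixels are square), "cx", "cy" (the principal point, pixels), "k1" (the pictures are not rectified: a ray, as slopes to the right and down, at radius r is drawn at 1 + k1 r^2 times it, then the intrinsics apply), "R" (3x3) and "t" (3): a world point X has camera coordinates R X + t. Camera axes: x right, y down, z forward; pixel columns grow to the right and rows downward; lengths in m; the calibration is good to about 2 mm. A picture is of the moment at which its call begins. There is no depth.
- robot.close_job(): hands the job in, once; it reports no verdict.
Trained networks look in a picture, given as the dict that the camera call returned (one of the last four; its "shot" number tells which), for a name from the list of things; names that differ only in an ending like _2 or _b are one class to them, and where a whole thing is asked for, a point or a joint stands for the part that bears it (a point fixed in the world has none). Each returns a list of dicts, best first, with "p" (0 to 1); they miss things now and then, are a little off and sometimes report something else, mostly with a low value. They report only what shows in the picture. A call takes as long as a camera call.
- models.find_in(picture, label): "position" ([x, y, z] in m, in world coordinates, good to about 4 mm: the middle of the surface that is visible of it).
- models.pinpoint(picture, label): "position" ([x, y, z] in m, in world coordinates, good to about 4 mm: a listed point, or the origin of a listed thing).
The state is a dict: "time": time; "joint_positions": joint angles; "qvel": joint speeds; "joint_torque": joint torques, N m; "tool_pos": TCP position; "ee_rot": TCP orientation; "wrist_force": force on the tool from outside, world axes, zero at the start; "wrist_torque": the same for the moment, N m; "width": finger opening in m.
Only numpy, scipy, OpenCV 4.12 (cv2) and the standard library are available. Lean on these libraries where they do the work, as an engineer would, in place of code of your own. Each camera call takes 0.05 s, during which the arm holds its last target. There are 200 camera calls.

## Task

The nut above the drain tap of the stainless filter holder is still slack: take the ratchet ring spanner from the grey mat, feel its ring fully down over that nut without forcing it, and ratchet the nut clockwise, back and forth, until it is tight at about 1.2 newton-metres, well beyond the light drag of its thread but never over 1.8. Then lift the spanner off and lay it flat on the grey mat again, and leave everything else on the bench where it is.

Things in the scene. Friction and masses are not known exactly. Their poses are not given: they have to be found in the camera images.
- holder: stainless filter holder fixed to the bench: two round flanges 172 mm wide on three legs, upper face 79 mm above the bench; inlet stub in the middle, 33 mm wide, up to 104 mm; six studs with hexagon nuts on a circle of 60 mm radius, stud ends 105 mm above the bench; five nuts are tight. Origin: centre of its underside. x axis: from the slack nut towards the centre, z up.
- drain_tap (a point): small drain tap on the rim of the holder's lower flange, straight under and outside the slack nut, 113 mm from the holder's centre at the most, its top 66 mm above the bench. This point: its top, 104 mm from the centre.
- nut_top (a point): centre of the slack nut's top, on its fixed upright axis. Hexagon 30 mm across flats, 15 mm tall, top edge chamfered 2 mm; two corners lie on this point's x axis. The stud sticks out 8 mm through it. It stands on a washer 37 mm wide, 3 mm thick; the washer's top is 82 mm above the bench. Turned clockwise it sinks 2 mm a turn; slack, it stands 0.5 to 0.8 mm higher than tight.
- nut (a joint): turn of the slack nut, rad, growing clockwise from above (tightening); starts at -2.6 to -1.6. Below 0 it is slack and turns with a steady drag of 0.25 N m; at 0 it is run home and turns no further on its stud.
- stud_wind (a joint): elastic wind-up, rad, of the slack nut's stud and gasket under the torque put on the nut: torque in N m divided by 30 (0.8 N m: 0.027, 1.2 N m: 0.04, 1.8 N m: 0.06); about 0.008 while the nut runs. It springs back when the torque is let go.
- ring_center (a point): centre of the ratchet ring in the spanner's head, half-way up: 7 mm above the spanner's underside. The head is 62 mm wide and 14 mm thick; the ring has a hexagon through-hole 31.6 mm across flats, whose angle is not reported. x axis: away from the handle, z up. With the ring fully down over a nut, on its washer, this point is 89 mm above the bench.
- spanner: steel ratcheting combination spanner, about 0.56 kg, 260 mm long, lying flat, right side up. Swung clockwise seen from above, the head carries its ring along; swung back, the ring slips in clicks of 30 degrees with a drag under 0.1 N m. Origin: on the ring's axis at the underside; x axis away from the handle, z up; centre of mass at x = -87 mm.
- shank (a point): middle of the spanner's shank, the place to grip: 95 mm from the ring's centre towards the handle's end (-x), 7 mm above the spanner's underside. The shank is a straight bar 18 mm wide (y) and 10 mm thick, from 50 to 190 mm behind the ring's centre, its underside 2 mm above the head's. An open jaw, 56 mm wide, at the far end. x away from the handle, z up.
- mat: grey bench mat, fixed, 360 mm (its x) by 260 mm (its y), 3 mm thick. Origin: centre of its underside. The ratchet spanner and the plain spanner lie on it, about 100 mm apart, roughly along its x axis, either one on either side.
- plain_shank (a point): middle of the shank of the plain open-ended spanner (two open jaws, no ring, 260 mm long, 12 mm thick) lying on the mat: not needed, leave it.
- cup: white plastic cup, 76 mm wide, 95 mm tall; leave it. Origin: centre of its underside.
- dropper_a: small glass dropper bottle with a black cap, 28 mm wide, 77 mm tall; leave it. Origin: centre of its underside.
- dropper_b: a second dropper bottle like it; leave it.
- spot_tile: white tile with rows of shallow wells, 150 x 110 x 6 mm; leave it. Origin: centre of its underside.
- spare_gasket: black gasket ring, 72 mm wide, 5 mm thick, lying flat; leave it. Origin: centre of its underside.
- vial: small amber vial with a metal cap, 22 mm wide, 49 mm tall; leave it. Origin: centre of its underside.

How it is judged:
By the outcome, as a careful person would: the job done as asked, in the order asked, and still so for the second after the job is handed in, with the robot touching nothing.
It also fails if it takes over 72 s, if anything falls off the work surface, if the arm or the gripper's body presses on something with over 40 N, if the wrist force passes 120 N, or if a joint passes its speed limit or range.

## Working session

There is one attempt and no reset: what is moved stays moved. The work goes in short steps, Python scripts to look and compute and a tool call to move; the robot and the scene stay as the last step left them, time stands still between calls to the robot, and variables do not carry over. Pictures are saved under pics/ and viewed, about 8 in all and at most 12, crops included, and the job is handed in when it is done.

Besides the shell and the picture viewer there is one more tool, called after ">>>" by a JSON object that holds its "api" and its "payload". step_arm: Moves the arm, as the interface text tells. Its arguments: {"type":"object","properties":{"series":{"type":"array","items":{"type":"array","items":{"type":"number"}}}},"required":["series"]}

```bash
ls; mkdir -p pics
cat > h.py <<'E'
import numpy as np, cv2
from bench import robot, cams, models
def snap(n,save=None):
    s=cams.snapshot(n)
    if save: cv2.imwrite('pics/'+save, cv2.cvtColor(s['pixels'],cv2.COLOR_RGB2BGR))
    return s
def K(s):
    f=s['pixels'].shape[0]/2/np.tan(np.radians(s['fov_y'])/2)
    return np.array([[f,0,s['cx']],[0,f,s['cy']],[0,0,1]]), np.array([s['k1'],0,0,0.])
def proj(s,X):
    k,d=K(s); X=np.atleast_2d(X).astype(float)
    return cv2.projectPoints(X,cv2.Rodrigues(np.array(s['R']))[0],np.array(s['t'],float),k,d)[0][:,0]
def unproj(s,uv,z):
    k,d=K(s); p=cv2.undistortPoints(np.array([[uv]],float),k,d)[0,0]
    R=np.array(s['R']);t=np.array(s['t'])
    c=-R.T@t; r=R.T@np.array([p[0],p[1],1]); return c+r*(z-c[2])/r[2]
def st():
    o=robot.get_obs(); print({k:np.round(o[k],4).tolist() for k in o}); return o
E
python3 - <<'E'
from h import *
st()
S={n:snap(n,n+'0.png') for n in ('scene','side','wrist')}
for n,s in S.items():
    print(n,s['fov_y'],np.round(-np.array(s['R']).T@s['t'],3))
    for l in ['holder','drain_tap','nut_top','ring_center','shank','spanner','mat','plain_shank','cup','dropper_a','spot_tile','spare_gasket','vial']:
        r=models.pinpoint(s,l)
        print(' ',l,[(np.round(x['position'],3).tolist(),round(x['p'],2)) for x in r[:3]])
a=np.hstack([cv2.imread('pics/scene0.png'),cv2.imread('pics/side0.png')]);cv2.imwrite('pics/both0.png',cv2.resize(a,(800,300),interpolation=cv2.INTER_AREA))
E
```

```text
pics
{'time': 0.0, 'joint_positions': [-1.2231, 0.088, 1.3722, -0.0, 1.6836, -0.1031], 'qvel': [0.0007, -0.0004, -0.0014, -0.0021, -0.0037, -0.0015], 'joint_torque': [-0.0011, -34.0187, -30.2426, 0.0716, 0.033, -0.0002], 'tool_pos': [0.2394, -0.4946, 0.2043], 'ee_rot': [-3.1394, -0.0002, 0.4508], 'wrist_force': [0.8302, -0.3991, -0.0644], 'wrist_torque': [-0.0117, 0.0166, 0.0142], 'width': 0.0938}
scene 54.049475221291125 [1.222 0.352 0.692]
  holder [([0.676, 0.076, -0.004], 0.8)]
  drain_tap [([0.575, 0.042, 0.065], 0.77), ([0.673, 0.073, -0.001], 0.49)]
  nut_top [([0.618, 0.052, 0.097], 0.49), ([0.625, -0.362, 0.009], 0.46)]
  ring_center [([0.626, -0.363, 0.014], 0.69)]
  shank [([0.53, -0.356, 0.007], 0.61)]
  spanner [([0.624, -0.364, 0.01], 0.63), ([0.613, 0.399, 0.002], 0.51)]
  mat [([0.519, -0.314, -0.0], 0.65)]
  plain_shank [([0.513, -0.258, 0.009], 0.61)]
  cup [([0.512, 0.419, 0.002], 0.64), ([0.616, 0.052, 0.096], 0.59), ([0.566, 0.28, 0.0], 0.29)]
  dropper_a [([0.712, 0.336, 0.002], 0.83), ([0.775, -0.053, 0.004], 0.82)]
  spot_tile [([0.432, 0.279, 0.001], 0.83)]
 
[... 363 characters left out ...]
]
  shank [([0.526, -0.359, 0.009], 0.69)]
  spanner [([0.526, -0.358, 0.011], 0.62), ([0.625, -0.363, 0.004], 0.53), ([0.665, 0.072, 0.002], 0.21)]
  mat [([0.524, -0.312, -0.001], 0.94), ([0.625, -0.365, 0.004], 0.55)]
  plain_shank [([0.508, -0.256, 0.01], 0.61)]
  cup [([0.513, 0.414, -0.002], 0.65)]
  dropper_a [([0.707, 0.338, 0.003], 0.64), ([0.77, -0.056, 0.001], 0.63)]
  spot_tile [([0.434, 0.28, 0.0], 0.62)]
  spare_gasket [([0.569, 0.278, -0.004], 0.53)]
  vial []
wrist 69.82598048732085 [ 0.304 -0.465  0.384]
  holder []
  drain_tap []
  nut_top []
  ring_center []
  shank []
  spanner []
  mat []
  plain_shank []
  cup []
  dropper_a []
  spot_tile []
  spare_gasket []
  vial []
```

View pics/both0.png

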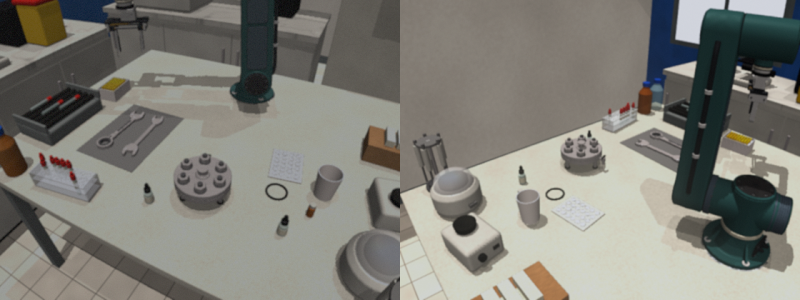

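View pics/scene0.png

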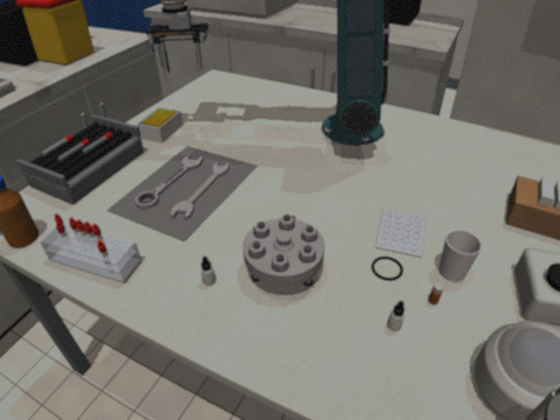

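The ring spanner is the left one in the scene view: ring at (148,198), shank running up to (190,163). The slack nut is at the holder's robot side, near (288,220). I'll hover over the shank.

>>> {"api": "step_arm", "payload": {"series": [[1,45,0,0,5],[1,95,0,0,10],[1,145,0,0,15],[1,195,0,0,20],[1,245,0,0,25],[1,290,0,0,29],[1,319,1,0,29],[1,319,1,0,29],[1,319,1,0,29]]}}

```text
time: 3.22
tool_pos: [0.5265, -0.3574, 0.2054]
ee_rot: [3.141, 0.001, -0.056]
wrist_force: [-0.9, -0.2, -0.1]
width: 0.0939
```

Run:
```python
from h import *
st()
s=snap('wrist','w1.png')
print(np.round(-np.array(s['R']).T@s['t'],3),np.round(s['R'],2))
for l in ['ring_center','shank','spanner','plain_shank','mat']:
    print(l,[(np.round(x['position'],3).tolist(),round(x['p'],2)) for x in models.pinpoint(s,l)[:3]])
```

```text
{'time': 3.225, 'joint_positions': [-0.685, 0.282, 1.1447, -0.0008, 1.7154, 0.9414], 'qvel': [-0.0179, -0.0102, 0.0046, 0.003, -0.0013, 0.0013], 'joint_torque': [0.686, -42.0182, -30.4257, 0.1058, -0.0614, -0.0015], 'tool_pos': [0.5265, -0.3574, 0.2054], 'ee_rot': [3.1412, 0.0008, -0.0557], 'wrist_force': [-0.8549, -0.1957, -0.0925], 'wrist_torque': [0.0556, 0.0241, -0.0213], 'width': 0.0939}
[ 0.597 -0.362  0.385] [[-0.06 -1.   -0.  ]
 [-0.97  0.05  0.24]
 [-0.24  0.01 -0.97]]
ring_center [([0.625, -0.362, 0.008], 0.71)]
shank [([0.532, -0.361, 0.006], 0.6)]
spanner [([0.624, -0.362, 0.004], 0.7)]
plain_shank [([0.508, -0.255, 0.009], 0.73)]
mat [([0.527, -0.312, -0.002], 0.77)]
```

View pics/w1.png

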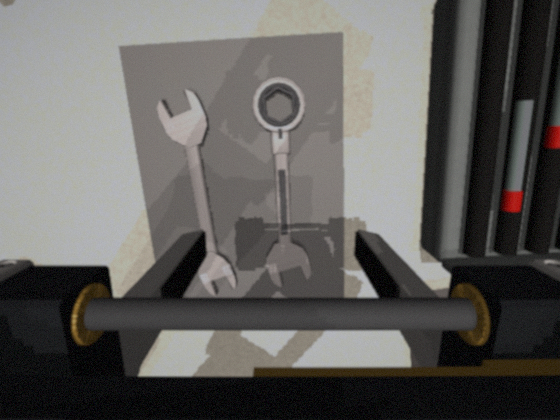

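Ring hub at (279,104) and shank down to (286,235), with the plain spanner left of it. I'll measure the spanner axis and look at the hexagon.

Run:
```python
from h import *
s=snap('wrist')
r=unproj(s,(279,104),.017)
for uv in [(281,150),(283,190),(284.5,225)]:
    p=unproj(s,uv,.015); d=r-p; print(np.round(p,4),np.degrees(np.arctan2(d[1],d[0])))
print(r)
c=s['pixels'][70:140,245:315,::-1]
cv2.imwrite('pics/c1.png',cv2.resize(c,(560,560),interpolation=cv2.INTER_CUBIC))
# rectified top view of ring at z=.017, 0.2mm/px, +x right, +y up
n=400;g=np.stack(np.meshgrid((np.arange(n)-n/2)*2e-4,-(np.arange(n)-n/2)*2e-4),-1).reshape(-1,2)
P=np.c_[g+r[:2],np.full(n*n,.017)];uv=proj(s,P).astype(np.float32).reshape(n,n,2)
a=cv2.remap(s['pixels'],uv[...,0],uv[...,1],cv2.INTER_CUBIC)[...,::-1]
cv2.imwrite('pics/r1.png',cv2.convertScaleAbs(a,alpha=1.5,beta=20))
```

```text
[ 0.5732 -0.3622  0.015 ] -0.6450032487505664
[ 0.5236 -0.362   0.015 ] -0.4620400073573994
[ 0.4775 -0.3615  0.015 ] -0.5249727747584986
[ 0.62639193 -0.3628407   0.017     ]
```

View pics/r1.png

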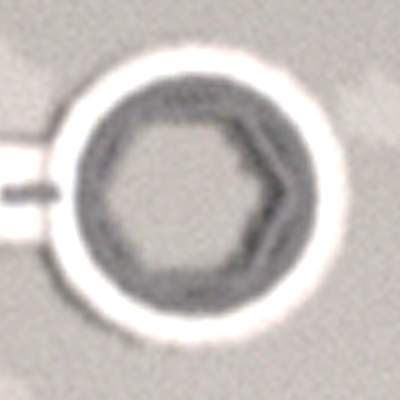

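The hexagon has corners near the spanner's ±x axis, with the right corner at (295,188) in the rectified crop and the upper edge horizontal. Now the grasp.

>>> {"api": "step_arm", "payload": {"series": [[1,5,4,40,-2.7],[1,5,4,90,-2.7],[1,5,4,135,-2.7],[1,5,4,170,-2.7],[1,5,4,190,-2.7],[1,5,4,199,-2.7],[1,5,4,199,-2.7],[1,5,4,199,-2.7],[-1,5,4,199,-2.7],[-1,5,4,199,-2.7],[-1,5,4,199,-2.7],[-1,5,4,199,-2.7],[-1,5,4,199,-2.7],[-1,5,4,199,-2.7],[-1,5,4,199,-2.7],[-1,5,4,199,-2.7]]}}

```text
time: 5.58
tool_pos: [0.532, -0.3607, 0.0064]
ee_rot: [-3.14, 0.0, -0.008]
wrist_force: [-0.2, -0.7, 1.0]
width: 0.018
```

Run:
```python
from h import *
st()
```

```text
{'time': 5.575, 'joint_positions': [-0.6845, 0.4013, 1.3927, 0.0009, 1.3483, 0.8944], 'qvel': [0.0035, -0.0014, -0.0042, 0.0085, 0.011, 0.0008], 'joint_torque': [-2.0506, -43.8303, -28.3579, -0.7691, -0.7068, -0.036], 'tool_pos': [0.532, -0.3607, 0.0064], 'ee_rot': [-3.1405, 0.0, -0.0083], 'wrist_force': [-0.1852, -0.6914, 1.0276], 'wrist_torque': [-0.0512, 0.0736, -0.0713], 'width': 0.018}
```

>>> {"api": "step_arm", "payload": {"series": [[-1,0,0,-15,0],[-1,0,0,-50,0],[-1,0,0,-95,0],[-1,0,0,-145,0],[-1,-5,-30,-185,0],[-1,-15,-75,-195,-3],[-1,-25,-125,-195,-7],[-1,-35,-175,-195,-11],[-1,-45,-225,-195,-15],[-1,-58,-275,-195,-19],[-1,-67,-320,-195,-21.5],[-1,-73,-345,-195,-21.5],[-1,-73,-353,-195,-21.5],[-1,-73,-353,-195,-21.5],[-1,-73,-353,-195,-21.5],[-1,-73,-353,-195,-21.5]]}}

```text
time: 7.58
tool_pos: [0.462, -0.0086, 0.2013]
ee_rot: [3.141, 0.001, 0.365]
wrist_force: [-0.3, 0.2, -5.5]
width: 0.0178
```

Run:
```python
from h import *
st()
S={n:snap(n) for n in ('wrist','side','scene')}
s=S['wrist'];cv2.imwrite('pics/w2.png',s['pixels'][...,::-1])
for n,q in S.items():
  for l in ['holder','drain_tap','nut_top','ring_center','shank','spanner']:
    print(n,l,[(np.round(x['position'],4).tolist(),round(x['p'],2)) for x in models.pinpoint(q,l)[:2]])
```

```text
{'time': 7.575, 'joint_positions': [-0.1412, -0.1092, 1.5735, -0.0004, 1.6777, 1.0641], 'qvel': [0.0055, -0.0028, -0.0007, 0.0031, 0.0007, 0.0023], 'joint_torque': [0.0962, -28.418, -33.3229, 0.0483, -0.0529, -0.0018], 'tool_pos': [0.462, -0.0086, 0.2013], 'ee_rot': [3.1414, 0.0005, 0.3654], 'wrist_force': [-0.3054, 0.1665, -5.5497], 'wrist_torque': [-0.0176, -0.0483, -0.0113], 'width': 0.0178}
wrist holder []
wrist drain_tap [([0.5728, 0.036, 0.0651], 0.82)]
wrist nut_top [([0.611, 0.0561, 0.0951], 0.73)]
wrist ring_center [([0.5751, 0.0379, 0.0681], 0.43)]
wrist shank [([0.4576, -0.0082, 0.206], 0.56)]
wrist spanner []
side holder []
side drain_tap [([0.5804, 0.0372, 0.0643], 0.74)]
side nut_top [([0.6148, 0.0539, 0.0973], 0.41)]
side ring_center [([0.5479, 0.0292, 0.2071], 0.58)]
side shank [([0.458, -0.0096, 0.204], 0.64), ([0.6141, 0.0529, 0.097], 0.24)]
side spanner [([0.549, 0.0204, 0.1967], 0.59)]
scene holder [([0.6728, 0.0754, -0.0033], 0.61)]
scene drain_tap [([0.5794, 0.0398, 0.0646], 0.92)]
scene nut_top [([0.6232, 0.0532, 0.0942], 0.68)]
scene ring_center [([0.5515, 0.0265, 0.2104], 0.96)]
scene shank [([0.4618, -0.0055, 0.2053], 0.94)]
scene spanner [([0.5478, 0.0206, 0.2016], 0.74)]
```

View pics/w2.png

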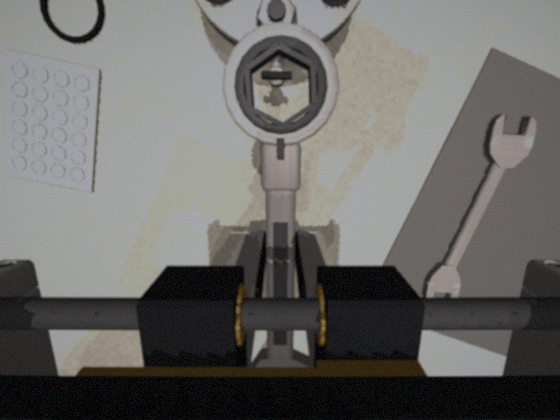

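The ring in hand shows a corner on the handle axis at (277,38), so the hexagon is at about 0°. The slack nut at (277,8) is cut off at the image top. I'll shift sideways to see it whole.

>>> {"api": "step_arm", "payload": {"series": [[-1,25,30,0,0],[-1,50,60,0,0],[-1,65,75,0,0],[-1,65,75,0,0],[-1,65,75,0,0],[-1,65,75,0,0]]}}

```text
time: 9.38
tool_pos: [0.5488, -0.0539, 0.2017]
ee_rot: [-3.142, 0.0, 0.368]
wrist_force: [-0.5, 0.8, -5.8]
width: 0.0178
```

Run:
```python
from h import *
st()
s=snap('wrist','w3.png')
N=None
for l in ['holder','drain_tap','nut_top','ring_center','shank']:
    r=models.pinpoint(s,l); print(l,[(np.round(x['position'],4).tolist(),round(x['p'],2)) for x in r[:2]])
def top(c,z,n,m,name):
    g=np.stack(np.meshgrid((np.arange(n)-n/2)*m,-(np.arange(n)-n/2)*m),-1).reshape(-1,2)
    uv=proj(s,np.c_[g+c,np.full(n*n,z)]).astype(np.float32).reshape(n,n,2)
    return cv2.resize(cv2.convertScaleAbs(cv2.remap(s['pixels'],uv[...,0],uv[...,1],cv2.INTER_CUBIC)[...,::-1],alpha=1.3,beta=10),(400,400))
o=robot.get_obs();y=o['ee_rot'][2];c=np.array(o['tool_pos'][:2])+.0945*np.array([np.cos(y),np.sin(y)])
cv2.imwrite('pics/t3.png',np.hstack([top(np.array([.616,.053]),.0975,400,2e-4,''),top(c,o['tool_pos'][2]+.0106,400,2e-4,'')]))
```

```text
{'time': 9.375, 'joint_positions': [-0.2007, 0.0912, 1.3739, 0.0, 1.6765, 1.0026], 'qvel': [0.0009, -0.0032, -0.0002, -0.0002, -0.0033, -0.0019], 'joint_torque': [-0.0997, -37.1564, -33.2772, 0.042, -0.0612, 0.0004], 'tool_pos': [0.5488, -0.0539, 0.2017], 'ee_rot': [-3.1416, 0.0, 0.3675], 'wrist_force': [-0.5312, 0.8048, -5.7975], 'wrist_torque': [0.0445, -0.0439, -0.0329], 'width': 0.0178}
holder [([0.6723, 0.0753, -0.0027], 0.91)]
drain_tap [([0.5744, 0.0362, 0.0656], 0.85)]
nut_top [([0.6143, 0.0544, 0.0972], 0.79)]
ring_center []
shank [([0.5454, -0.0552, 0.2029], 0.56)]
```

View pics/t3.png

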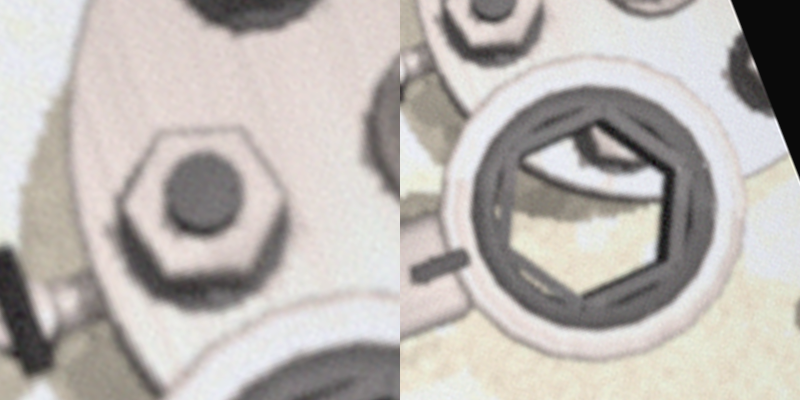

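View pics/w3.png

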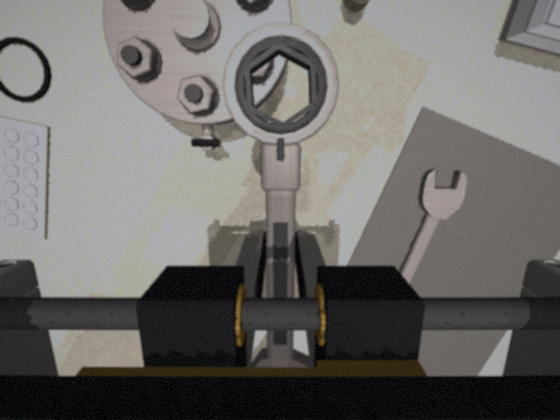

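Nut (left crop): corners at about (125,203) and (285,200), so its hexagon is near 0° in world and its centre near (0.6168, 0.053). Ring (right crop): edges average about 27° in world, so about 6° from the handle axis. A spanner yaw of about 54° should line them up, so I'll hover there just above the stud.

>>> {"api": "step_arm", "payload": {"series": [[-1,5,-6,0,-8],[-1,10,-12,5,-16],[-1,16,-18,15,-24],[-1,22,-25,30,-32],[-1,24,-25.5,45,-33],[-1,24,-25.5,60,-33],[-1,24,-25.5,72,-33],[-1,24,-25.5,77,-33],[-1,24,-25.5,77,-33],[-1,24,-25.5,77,-33]]}}

```text
time: 10.92
tool_pos: [0.5632, -0.0221, 0.1253]
ee_rot: [3.14, -0.001, 0.943]
wrist_force: [-0.4, -1.1, -5.2]
width: 0.0179
```

```bash
cat >> h.py <<'E'
def topv(s,c,z,n=400,m=2e-4,out=400):
    g=np.stack(np.meshgrid((np.arange(n)-n/2)*m,-(np.arange(n)-n/2)*m),-1).reshape(-1,2)
    uv=proj(s,np.c_[g+c,np.full(n*n,z)]).astype(np.float32).reshape(n,n,2)
    return cv2.resize(cv2.convertScaleAbs(cv2.remap(s['pixels'],uv[...,0],uv[...,1],cv2.INTER_CUBIC)[...,::-1],alpha=1.3,beta=10),(out,out))
E
python3 - <<'E'
from h import *
st()
s=snap('wrist'); q=snap('scene'); p=snap('side')
for n in (s,q,p):
  for l in ['nut_top','ring_center']:
    r=models.pinpoint(n,l); print(l,[(np.round(x['position'],4).tolist(),round(x['p'],2)) for x in r[:2]])
c=np.array([.6168,.053])
cv2.imwrite('pics/t4.png',np.hstack([topv(s,c,.1055),topv(s,c,.1356)]))
E
```

```text
{'time': 10.925, 'joint_positions': [-0.1398, 0.1452, 1.4663, -0.0, 1.5285, 0.4884], 'qvel': [0.0039, -0.0026, -0.0033, -0.0004, -0.0003, 0.0012], 'joint_torque': [-0.0182, -38.7176, -32.1467, 0.0694, -0.0123, 0.0015], 'tool_pos': [0.5632, -0.0221, 0.1253], 'ee_rot': [3.1402, -0.0007, 0.9426], 'wrist_force': [-0.4144, -1.0891, -5.2197], 'wrist_torque': [-0.018, -0.0298, -0.0202], 'width': 0.0179}
nut_top [([0.6122, 0.0531, 0.0994], 0.95)]
ring_center []
nut_top [([0.6163, 0.0532, 0.098], 0.62), ([0.5132, -0.2563, 0.0088], 0.39)]
ring_center [([0.6163, 0.0517, 0.1344], 0.86), ([0.6185, 0.0518, 0.1289], 0.22)]
nut_top [([0.6159, 0.0514, 0.0975], 0.61)]
ring_center [([0.6201, 0.055, 0.1291], 0.7)]
```

View pics/t4.png

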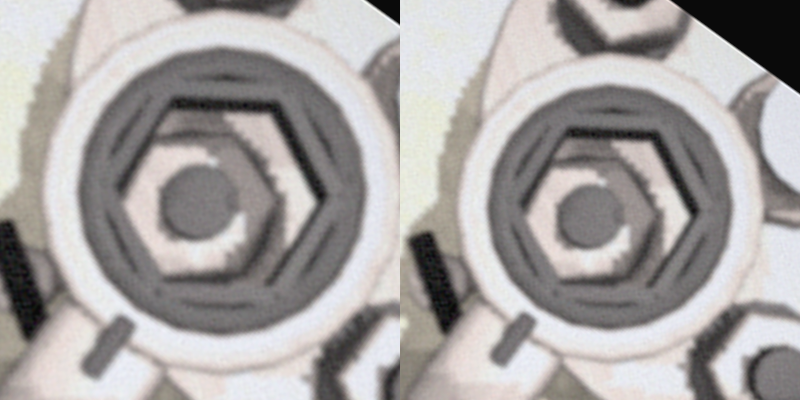

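The ring's hexagon matches the nut's angle: both upper edges are horizontal. The ring centre, at (211,211) in the right crop, sits about (+2.4, -1.4) mm from the stud. I'll correct that and descend with care.

>>> {"api": "step_arm", "payload": {"series": [[-1,-0.3,-2.8,0,0],[-1,-0.3,-2.8,0,0],[-1,-0.3,-2.8,6,0],[-1,-0.3,-2.8,12,0],[-1,-0.3,-2.8,18,0],[-1,-0.3,-2.8,22,0],[-1,-0.3,-2.8,24,0],[-1,-0.3,-2.8,25,0],[-1,-0.3,-2.8,26,0],[-1,-0.3,-2.8,26,0],[-1,-0.3,-2.8,26,0]]}}

```text
time: 12.75
tool_pos: [0.5604, -0.0206, 0.0987]
ee_rot: [3.141, -0.0, 0.943]
wrist_force: [0.2, -0.2, -5.9]
width: 0.0177
```

Run:
```python
from h import *
st()
```

```text
{'time': 12.75, 'joint_positions': [-0.1378, 0.1555, 1.5087, -0.0001, 1.4769, 0.4901], 'qvel': [-0.0003, 0.0016, 0.0002, 0.0002, 0.0015, -0.0001], 'joint_torque': [0.0397, -38.9904, -31.8708, 0.0749, 0.0329, -0.0128], 'tool_pos': [0.5604, -0.0206, 0.0987], 'ee_rot': [3.141, -0.0002, 0.943], 'wrist_force': [0.19, -0.2212, -5.8607], 'wrist_torque': [-0.0566, -0.0921, -0.0394], 'width': 0.0177}
```

Underside is already below the nut's top with no contact force. Continuing.

>>> {"api": "step_arm", "payload": {"series": [[-1,0,0,1,0],[-1,0,0,2,0],[-1,0,0,3,0],[-1,0,0,4,0],[-1,0,0,4,0]]}}

```text
time: 13.38
tool_pos: [0.5606, -0.0205, 0.0944]
ee_rot: [3.141, -0.0, 0.943]
wrist_force: [1.3, -0.5, -6.1]
width: 0.0176
```

Run:
```python
from h import *
st()
```

```text
{'time': 13.375, 'joint_positions': [-0.1377, 0.1585, 1.5141, 0.0002, 1.4684, 0.4902], 'qvel': [0.0005, -0.0005, -0.0006, -0.0, 0.0019, 0.0006], 'joint_torque': [-0.013, -38.8464, -30.837, -0.1055, 0.6303, -0.1154], 'tool_pos': [0.5606, -0.0205, 0.0944], 'ee_rot': [3.1411, -0.0005, 0.9429], 'wrist_force': [1.3203, -0.5181, -6.0882], 'wrist_torque': [-0.0096, -0.4057, -0.0917], 'width': 0.0176}
```

>>> {"api": "step_arm", "payload": {"series": [[-1,0.3,0.4,1,0],[-1,0.3,0.4,2,0],[-1,0.3,0.4,3,0],[-1,0.3,0.4,4,0],[-1,0.3,0.4,5,0],[-1,0.3,0.4,6,0],[-1,0.3,0.4,6,0]]}}

```text
time: 14.25
tool_pos: [0.5608, -0.0205, 0.0884]
ee_rot: [3.142, 0.0, 0.943]
wrist_force: [1.8, -0.1, -5.9]
width: 0.0177
```

Run:
```python
from h import *
st()
```

```text
{'time': 14.25, 'joint_positions': [-0.1376, 0.1635, 1.5207, -0.0001, 1.4574, 0.4902], 'qvel': [0.0007, -0.0014, -0.0005, -0.0009, 0.0001, 0.0022], 'joint_torque': [0.0534, -38.9201, -30.8466, -0.0445, 0.5167, -0.0987], 'tool_pos': [0.5608, -0.0205, 0.0884], 'ee_rot': [3.1416, 0.0001, 0.943], 'wrist_force': [1.8114, -0.0668, -5.9474], 'wrist_torque': [0.0139, -0.3387, -0.1207], 'width': 0.0177}
```

Sliding down cleanly over the flats. On to the washer, feeling for it.

>>> {"api": "step_arm", "payload": {"series": [[-1,0.2,0.4,1,0],[-1,0.2,0.4,2,0],[-1,0.2,0.4,2.5,0],[-1,0.2,0.4,3,0],[-1,0.2,0.4,3.4,0],[-1,0.2,0.4,3.4,0]]}}

```text
time: 15.0
tool_pos: [0.5611, -0.0207, 0.0851]
ee_rot: [-3.142, 0.0, 0.943]
wrist_force: [-0.4, 0.3, -5.3]
width: 0.0177
```

Run:
```python
from h import *
st()
for n in ('scene','side'):
  s=snap(n)
  for l in ['ring_center','shank']: print(n,l,[(np.round(x['position'],4).tolist(),round(x['p'],2)) for x in models.pinpoint(s,l)[:2]])
```

```text
{'time': 15.0, 'joint_positions': [-0.1377, 0.1667, 1.5238, -0.0002, 1.4514, 0.4901], 'qvel': [-0.0001, -0.0004, 0.0006, 0.0004, 0.0018, -0.0016], 'joint_torque': [0.2519, -38.8765, -31.2502, 0.1467, 0.0838, -0.0344], 'tool_pos': [0.5611, -0.0207, 0.0851], 'ee_rot': [-3.1415, 0.0003, 0.943], 'wrist_force': [-0.3577, 0.2947, -5.31], 'wrist_torque': [-0.0565, -0.1152, -0.0707], 'width': 0.0177}
scene ring_center [([0.616, 0.0524, 0.0956], 0.85), ([0.567, 0.2787, 0.002], 0.53)]
scene shank [([0.5608, -0.0182, 0.0881], 0.56)]
side ring_center [([0.6176, 0.0545, 0.0882], 0.82)]
side shank [([0.5569, -0.0221, 0.087], 0.57)]
```

>>> {"api": "step_arm", "payload": {"series": [[-1,0,0,0.4,0],[-1,0,0,0.8,0],[-1,0,0,1,0],[-1,0,0,1,0]]}}

```text
time: 15.8
tool_pos: [0.5613, -0.0207, 0.0843]
ee_rot: [3.141, 0.0, 0.943]
wrist_force: [-0.9, -2.5, -4.1]
width: 0.0176
```

Run:
```python
from h import *
st()
```

```text
{'time': 15.8, 'joint_positions': [-0.1377, 0.1673, 1.5248, -0.0003, 1.4493, 0.4902], 'qvel': [-0.0012, -0.0012, -0.001, 0.0007, -0.0001, -0.0006], 'joint_torque': [0.655, -38.1107, -30.8848, 0.3498, -0.1243, -0.0088], 'tool_pos': [0.5613, -0.0207, 0.0843], 'ee_rot': [3.1413, 0.0001, 0.9429], 'wrist_force': [-0.9198, -2.4923, -4.0665], 'wrist_torque': [-0.0782, 0.0041, -0.0251], 'width': 0.0176}
```

Seated: the washer starts to push back at TCP z of about 0.0850. I'll generate the arc rows.

```bash
cat >> h.py <<'E'
def arc(c,ths,z=0):
    c=np.array(c,float)
    for th in ths:
        a=np.radians(th);R=np.array([[np.cos(a),-np.sin(a)],[np.sin(a),np.cos(a)]]);p=c-R@c
        print([-1,round(p[0],1),round(p[1],1),z,round(float(th),1)],end=', ')
    print()
NUT=np.array([.6166,.0530])
def tq():
    o=robot.get_obs();r=np.array(o['tool_pos'][:2])-NUT;F=o['wrist_force']
    T=o['wrist_torque'][2]+r[0]*F[1]-r[1]*F[0]
    u=-r/np.hypot(*r)
    print('t',round(o['time'],2),'pos',np.round(o['tool_pos'],4),'yaw',round(np.degrees(o['ee_rot'][2]),2),'F',np.round(F,2),'M',np.round(o['wrist_torque'],3),'T',round(T,3),'R',round(np.hypot(*r),4),'radialF',round(float(np.dot(F[:2],u)),2),'j6',round(o['joint_positions'][5],2))
E
python3 -c "
from h import *
tq();arc((93,1.2),np.arange(1,7)*5)"
```

```text
t 15.8 pos [ 0.5613 -0.0207  0.0843] yaw 54.02 F [-0.92 -2.49 -4.07] M [-0.078  0.004 -0.025] T 0.045 R 0.0922 radialF -2.55 j6 0.49
[-1, np.float64(0.5), np.float64(-8.1), 0, 5.0], [-1, np.float64(1.6), np.float64(-16.1), 0, 10.0], [-1, np.float64(3.5), np.float64(-24.0), 0, 15.0], [-1, np.float64(6.0), np.float64(-31.7), 0, 20.0], [-1, np.float64(9.2), np.float64(-39.2), 0, 25.0], [-1, np.float64(13.1), np.float64(-46.3), 0, 30.0],
```

>>> {"api": "step_arm", "payload": {"series": [[-1,0.5,-8.1,-0.3,5],[-1,1.6,-16.1,-0.3,10],[-1,3.5,-24.0,-0.3,15],[-1,6.0,-31.7,-0.3,20],[-1,9.2,-39.2,-0.3,25],[-1,13.1,-46.3,-0.3,30]]}}

```text
time: 16.55
tool_pos: [0.5314, 0.0164, 0.0846]
ee_rot: [3.14, 0.001, 0.416]
wrist_force: [0.4, -3.0, -3.9]
width: 0.0173
```

```bash
python3 -c "
from h import *
tq();arc((93,1.2),np.arange(1,11)*5)"
```

```text
t 16.55 pos [0.5314 0.0164 0.0846] yaw 23.86 F [ 0.4  -2.99 -3.86] M [-0.482  0.031  0.062] T 0.332 R 0.0927 radialF -0.82 j6 1.08
[-1, np.float64(0.5), np.float64(-8.1), 0, 5.0], [-1, np.float64(1.6), np.float64(-16.1), 0, 10.0], [-1, np.float64(3.5), np.float64(-24.0), 0, 15.0], [-1, np.float64(6.0), np.float64(-31.7), 0, 20.0], [-1, np.float64(9.2), np.float64(-39.2), 0, 25.0], [-1, np.float64(13.1), np.float64(-46.3), 0, 30.0], [-1, np.float64(17.5), np.float64(-53.1), 0, 35.0], [-1, np.float64(22.5), np.float64(-59.5), 0, 40.0], [-1, np.float64(28.1), np.float64(-65.4), 0, 45.0], [-1, np.float64(34.1), np.float64(-70.8), 0, 50.0],
```

Running torque 0.33 N m, as expected for thread drag plus a little rub. Another 50°.

>>> {"api": "step_arm", "payload": {"series": [[-1,0.5,-8.1,0,5],[-1,1.6,-16.1,0,10],[-1,3.5,-24.0,0,15],[-1,6.0,-31.7,0,20],[-1,9.2,-39.2,0,25],[-1,13.1,-46.3,0,30],[-1,17.5,-53.1,0,35],[-1,22.5,-59.5,0,40],[-1,28.1,-65.4,0,45],[-1,34.1,-70.8,0,50]]}}

```text
time: 17.8
tool_pos: [0.5331, 0.0949, 0.0844]
ee_rot: [3.139, 0.0, -0.456]
wrist_force: [-1.0, -2.9, -3.1]
width: 0.0175
```

```bash
python3 -c "
from h import *
tq();arc((93,1.2),-np.arange(1,13)*8.5)"
```

```text
t 17.8 pos [0.5331 0.0949 0.0844] yaw -26.15 F [-0.98 -2.91 -3.12] M [-0.554  0.258 -0.087] T 0.197 R 0.0934 radialF 0.43 j6 2.1
[-1, np.float64(0.8), np.float64(13.8), 0, -8.5], [-1, np.float64(3.7), np.float64(27.2), 0, -17.0], [-1, np.float64(8.5), np.float64(40.2), 0, -25.5], [-1, np.float64(15.2), np.float64(52.2), 0, -34.0], [-1, np.float64(23.6), np.float64(63.1), 0, -42.5], [-1, np.float64(33.5), np.float64(72.7), 0, -51.0], [-1, np.float64(44.8), np.float64(80.7), 0, -59.5], [-1, np.float64(57.0), np.float64(87.0), 0, -68.0], [-1, np.float64(70.1), np.float64(91.4), 0, -76.5], [-1, np.float64(83.7), np.float64(93.7), 0, -85.0], [-1, np.float64(97.5), np.float64(94.1), 0, -93.5], [-1, np.float64(111.2), np.float64(92.4), 0, -102.0],
```

80° turned with drag only. Swing back 93.5° (three clicks).

>>> {"api": "step_arm", "payload": {"series": [[-1,0.8,13.8,0,-8.5],[-1,3.7,27.2,0,-17],[-1,8.5,40.2,0,-25.5],[-1,15.2,52.2,0,-34],[-1,23.6,63.1,0,-42.5],[-1,33.5,72.7,0,-51],[-1,44.8,80.7,0,-59.5],[-1,57.0,87.0,0,-68],[-1,70.1,91.4,0,-76.5],[-1,83.7,93.7,0,-85],[-1,97.5,94.1,0,-93.5],[-1,97.5,94.1,0,-93.5]]}}

```text
time: 19.3
tool_pos: [0.5802, -0.0315, 0.0842]
ee_rot: [-3.14, -0.0, 1.177]
wrist_force: [-1.6, -0.4, -4.3]
width: 0.0173
```

```bash
python3 -c "
from h import *
tq();arc((93,1.2),[3,6,9,12,15,18])"
```

```text
t 19.3 pos [ 0.5802 -0.0315  0.0842] yaw 67.42 F [-1.55 -0.36 -4.31] M [0.09  0.007 0.026] T -0.092 R 0.092 radialF -0.95 j6 0.24
[-1, np.float64(0.2), np.float64(-4.9), 0, 3.0], [-1, np.float64(0.6), np.float64(-9.7), 0, 6.0], [-1, np.float64(1.3), np.float64(-14.5), 0, 9.0], [-1, np.float64(2.3), np.float64(-19.3), 0, 12.0], [-1, np.float64(3.5), np.float64(-24.0), 0, 15.0], [-1, np.float64(4.9), np.float64(-28.7), 0, 18.0],
```

>>> {"api": "step_arm", "payload": {"series": [[-1,0.2,-4.9,0,3],[-1,0.6,-9.7,0,6],[-1,1.3,-14.5,0,9],[-1,1.3,-14.5,0,9]]}}

```text
time: 19.8
tool_pos: [0.5669, -0.0243, 0.0845]
ee_rot: [3.142, -0.0, 1.021]
wrist_force: [-0.3, -0.0, -4.7]
width: 0.0179
```

```bash
python3 -c "
from h import *
tq()"
```

```text
t 19.8 pos [ 0.5669 -0.0243  0.0845] yaw 58.48 F [-0.35 -0.01 -4.67] M [ 0.066 -0.044  0.017] T -0.009 R 0.0919 radialF -0.19 j6 0.41
```

Not engaged yet (free play). Another 9°.

>>> {"api": "step_arm", "payload": {"series": [[-1,0.2,-4.9,0,3],[-1,0.6,-9.7,0,6],[-1,1.3,-14.5,0,9],[-1,1.3,-14.5,0,9]]}}

```text
time: 20.3
tool_pos: [0.5555, -0.0162, 0.0845]
ee_rot: [3.141, 0.0, 0.865]
wrist_force: [1.3, -0.7, -3.8]
width: 0.0175
```

```bash
python3 -c "
from h import *
tq()"
```

```text
t 20.3 pos [ 0.5555 -0.0162  0.0845] yaw 49.55 F [ 1.25 -0.69 -3.79] M [-0.03  -0.118 -0.041] T 0.088 R 0.0923 radialF 0.31 j6 0.58
```

The pawl phase implies engagement at yaw of about 34° (60° slipped). I'll move through that to yaw 30°.

>>> {"api": "step_arm", "payload": {"series": [[-1,0.2,-4.9,0,3],[-1,0.6,-9.7,0,6],[-1,1.3,-14.5,0,9],[-1,2.3,-19.3,0,12],[-1,3.5,-24,0,15],[-1,4.9,-28.7,0,18],[-1,4.9,-28.7,0,18]]}}

```text
time: 21.18
tool_pos: [0.537, 0.0056, 0.0845]
ee_rot: [3.14, 0.001, 0.552]
wrist_force: [-1.1, -2.8, -4.6]
width: 0.0178
```

```bash
python3 -c "
from h import *
tq()"
```

```text
t 21.18 pos [0.537  0.0056 0.0845] yaw 31.6 F [-1.07 -2.78 -4.61] M [-0.371 -0.035  0.019] T 0.189 R 0.0926 radialF -2.34 j6 0.93
```

>>> {"api": "step_arm", "payload": {"series": [[-1,0.2,-4.9,0,3],[-1,0.6,-9.7,0,6],[-1,1.3,-14.5,0,9],[-1,1.3,-14.5,0,9]]}}

```text
time: 21.68
tool_pos: [0.5304, 0.0186, 0.0844]
ee_rot: [3.14, 0.001, 0.395]
wrist_force: [-1.7, -2.5, -3.7]
width: 0.0176
```

```bash
python3 -c "
from h import *
tq()"
```

```text
t 21.68 pos [0.5304 0.0186 0.0844] yaw 22.62 F [-1.68 -2.5  -3.72] M [-0.506  0.14  -0.047] T 0.111 R 0.0928 radialF -2.48 j6 1.11
```

Drag only. Now 3° steps.

>>> {"api": "step_arm", "payload": {"series": [[-1,-0.1,-2.4,0,1.5],[-1,-0.1,-4.9,0,3],[-1,-0.1,-4.9,0,3]]}}

```text
time: 22.05
tool_pos: [0.5286, 0.0235, 0.0845]
ee_rot: [3.141, -0.0, 0.341]
wrist_force: [-0.6, -3.0, -3.3]
width: 0.0176
```

```bash
python3 -c "
from h import *
tq()"
```

```text
t 22.05 pos [0.5286 0.0235 0.0845] yaw 19.52 F [-0.59 -3.01 -3.29] M [-0.683  0.109 -0.05 ] T 0.198 R 0.0928 radialF -1.52 j6 1.17
```

>>> {"api": "step_arm", "payload": {"series": [[-1,0,-1.6,0,1],[-1,0.1,-3.2,0,2],[-1,0.1,-3.2,0,2]]}}

```text
time: 22.42
tool_pos: [0.5275, 0.0268, 0.0844]
ee_rot: [3.141, 0.0, 0.306]
wrist_force: [-0.5, -4.0, -2.4]
width: 0.0177
```

```bash
python3 -c "
from h import *
tq()"
```

```text
t 22.43 pos [0.5275 0.0268 0.0844] yaw 17.52 F [-0.46 -3.99 -2.38] M [-0.79   0.049 -0.082] T 0.261 R 0.0929 radialF -1.57 j6 1.21
```

>>> {"api": "step_arm", "payload": {"series": [[-1,0,-2.4,0,1.5],[-1,0.1,-4.9,0,3],[-1,0.1,-4.9,0,3]]}}

```text
time: 22.8
tool_pos: [0.5261, 0.0316, 0.0844]
ee_rot: [3.141, -0.0, 0.253]
wrist_force: [-0.8, -3.8, -3.5]
width: 0.0174
```

```bash
python3 -c "
from h import *
tq()"
```

```text
t 22.8 pos [0.5261 0.0316 0.0844] yaw 14.52 F [-0.78 -3.82 -3.46] M [-0.783  0.014 -0.117] T 0.212 R 0.0929 radialF -1.64 j6 1.27
```

>>> {"api": "step_arm", "payload": {"series": [[-1,0,-2.4,0,1.5],[-1,0.1,-4.9,0,3],[-1,0.1,-4.9,0,3]]}}

```text
time: 23.18
tool_pos: [0.5251, 0.0364, 0.0844]
ee_rot: [3.141, -0.0, 0.201]
wrist_force: [0.3, -3.6, -2.3]
width: 0.0173
```

```bash
python3 -c "
from h import *
tq()"
```

```text
t 23.18 pos [0.5251 0.0364 0.0844] yaw 11.52 F [ 0.33 -3.6  -2.27] M [-0.727 -0.01  -0.168] T 0.167 R 0.093 radialF -0.32 j6 1.33
```

>>> {"api": "step_arm", "payload": {"series": [[-1,0,-2.4,0,1.5],[-1,0.1,-4.9,0,3],[-1,0.1,-4.9,0,3]]}}

```text
time: 23.55
tool_pos: [0.5242, 0.0412, 0.0844]
ee_rot: [3.141, -0.0, 0.149]
wrist_force: [1.1, -3.4, -2.8]
width: 0.0173
```

```bash
python3 -c "
from h import *
tq()"
```

```text
t 23.55 pos [0.5242 0.0412 0.0844] yaw 8.52 F [ 1.15 -3.44 -2.77] M [-0.769 -0.126 -0.237] T 0.094 R 0.0931 radialF 0.71 j6 1.39
```

>>> {"api": "step_arm", "payload": {"series": [[-1,0,-2.4,0,1.5],[-1,0.1,-4.9,0,3],[-1,0.1,-4.9,0,3]]}}

```text
time: 23.92
tool_pos: [0.5237, 0.0461, 0.0844]
ee_rot: [3.141, -0.0, 0.096]
wrist_force: [1.1, -3.8, -4.3]
width: 0.0176
```

```bash
python3 -c "
from h import *
tq()"
```

```text
t 23.93 pos [0.5237 0.0461 0.0844] yaw 5.52 F [ 1.05 -3.81 -4.32] M [-0.723 -0.275 -0.165] T 0.196 R 0.0932 radialF 0.77 j6 1.45
```

>>> {"api": "step_arm", "payload": {"series": [[-1,0.1,-2.4,0,1.5],[-1,0.2,-4.9,0,3],[-1,0.2,-4.9,0,3]]}}

```text
time: 24.3
tool_pos: [0.5234, 0.051, 0.0844]
ee_rot: [3.141, -0.0, 0.044]
wrist_force: [0.5, -4.6, -3.9]
width: 0.0179
```

```bash
python3 -c "
from h import *
tq()"
```

```text
t 24.3 pos [0.5234 0.051  0.0844] yaw 2.52 F [ 0.53 -4.64 -3.9 ] M [-0.78  -0.376 -0.164] T 0.269 R 0.0932 radialF 0.43 j6 1.52
```

>>> {"api": "step_arm", "payload": {"series": [[-1,0.1,-2.4,0,1.5],[-1,0.2,-4.9,0,3],[-1,0.2,-4.9,0,3]]}}

```text
time: 24.68
tool_pos: [0.5234, 0.0556, 0.0844]
ee_rot: [3.141, -0.0, -0.009]
wrist_force: [2.0, -6.5, -3.4]
width: 0.0174
```

```bash
python3 -c "
from h import *
tq()"
```

```text
t 24.68 pos [0.5234 0.0556 0.0844] yaw -0.51 F [ 1.96 -6.46 -3.43] M [-1.002 -0.335 -0.133] T 0.464 R 0.0933 radialF 2.14 j6 1.58
```

Torque is rising, so the nut is about home. Smaller steps now.

>>> {"api": "step_arm", "payload": {"series": [[-1,0.1,-0.8,0,0.5],[-1,0.1,-1.6,0,1],[-1,0.1,-1.6,0,1],[-1,0.1,-1.6,0,1]]}}

```text
time: 25.18
tool_pos: [0.5234, 0.0568, 0.0844]
ee_rot: [3.14, -0.0, -0.026]
wrist_force: [1.6, -6.2, -3.9]
width: 0.0178
```

```bash
python3 -c "
from h import *
tq()"
```

```text
t 25.18 pos [0.5234 0.0568 0.0844] yaw -1.5 F [ 1.56 -6.19 -3.85] M [-1.098 -0.284 -0.074] T 0.497 R 0.0933 radialF 1.81 j6 1.6
```

>>> {"api": "step_arm", "payload": {"series": [[-1,0,-0.8,0,0.5],[-1,0,-1.6,0,1],[-1,0,-1.6,0,1],[-1,0,-1.6,0,1]]}}

```text
time: 25.68
tool_pos: [0.5234, 0.0582, 0.0844]
ee_rot: [3.14, -0.0, -0.044]
wrist_force: [0.8, -6.3, -3.4]
width: 0.0179
```

```bash
python3 -c "
from h import *
tq()"
```

```text
t 25.68 pos [0.5234 0.0582 0.0844] yaw -2.49 F [ 0.84 -6.26 -3.37] M [-1.2   -0.365  0.019] T 0.598 R 0.0933 radialF 1.19 j6 1.62
```

>>> {"api": "step_arm", "payload": {"series": [[-1,0,-0.8,0,0.5],[-1,0,-1.6,0,1],[-1,0,-2.4,0,1.5],[-1,0,-2.4,0,1.5],[-1,0,-2.4,0,1.5]]}}

```text
time: 26.3
tool_pos: [0.5236, 0.0603, 0.0844]
ee_rot: [3.139, -0.0, -0.07]
wrist_force: [1.1, -7.0, -4.5]
width: 0.0177
```

```bash
python3 -c "
from h import *
tq();st();tq()"
```

```text
t 26.3 pos [0.5236 0.0603 0.0844] yaw -3.99 F [ 1.07 -6.96 -4.46] M [-1.327 -0.417  0.035] T 0.675 R 0.0933 radialF 1.61 j6 1.65
{'time': 26.3, 'joint_positions': [0.0087, 0.0926, 1.6083, -0.0025, 1.4406, 1.6494], 'qvel': [-0.0008, 0.002, -0.0, -0.0009, 0.0004, 0.0007], 'joint_torque': [3.6611, -34.5465, -29.8465, 2.3799, 0.4925, 0.0481], 'tool_pos': [0.5236, 0.0603, 0.0844], 'ee_rot': [3.1392, -0.0003, -0.0696], 'wrist_force': [1.0662, -6.9643, -4.4555], 'wrist_torque': [-1.3274, -0.4166, 0.0347], 'width': 0.0177}
t 26.3 pos [0.5236 0.0603 0.0844] yaw -3.99 F [ 1.07 -6.96 -4.46] M [-1.327 -0.417  0.035] T 0.675 R 0.0933 radialF 1.61 j6 1.65
```

Torque builds more slowly than expected. I'll check how the spanner sits in the hand against the earlier wrist picture.

Run:
```python
from h import *
s=snap('wrist','w5.png'); a=cv2.imread('pics/w3.png');b=cv2.imread('pics/w5.png')
for (x0,x1,y0,y1) in [(258,304,135,200),(266,296,215,250)]:
    r=cv2.matchTemplate(b[y0-20:y1+20,x0-20:x1+20],a[y0:y1,x0:x1],cv2.TM_CCOEFF_NORMED);_,v,_,l=cv2.minMaxLoc(r);print(v,l[0]-20,l[1]-20)
cv2.imwrite('pics/cmp5.png',np.hstack([cv2.resize(i[10:270,180:380],(400,520)) for i in (a,b)]))
```

```text
0.6862998008728027 0 0
0.8592883944511414 0 0
```

View pics/cmp5.png

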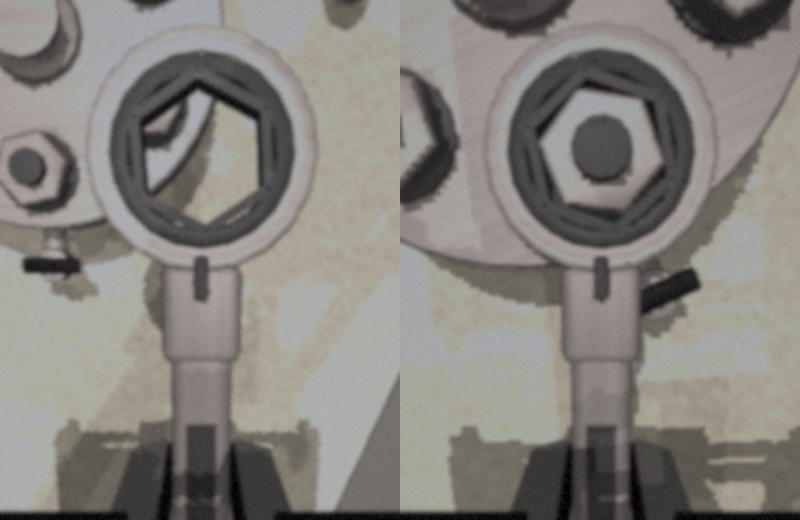

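The spanner has not slipped in the hand (zero shift; ring still around the nut, slot at (600,280)). I'll continue by torque.

>>> {"api": "step_arm", "payload": {"series": [[-1,0,-0.8,0,0.5],[-1,0.1,-1.6,0,1],[-1,0.1,-2.4,0,1.5],[-1,0.1,-2.4,0,1.5],[-1,0.1,-2.4,0,1.5]]}}

```text
time: 26.98
tool_pos: [0.5237, 0.0624, 0.0843]
ee_rot: [3.139, -0.0, -0.096]
wrist_force: [2.0, -7.8, -5.1]
width: 0.0173
```

```bash
python3 -c "
from h import *
tq()"
```

```text
t 26.98 pos [0.5237 0.0624 0.0843] yaw -5.49 F [ 1.96 -7.84 -5.07] M [-1.414 -0.291  0.11 ] T 0.819 R 0.0934 radialF 2.74 j6 1.68
```

>>> {"api": "step_arm", "payload": {"series": [[-1,0.2,-0.8,0,0.5],[-1,0.3,-1.6,0,1],[-1,0.4,-2.4,0,1.5],[-1,0.4,-3.2,0,2],[-1,0.4,-3.2,0,2],[-1,0.4,-3.2,0,2]]}}

```text
time: 27.72
tool_pos: [0.524, 0.0652, 0.0842]
ee_rot: [3.138, 0.001, -0.13]
wrist_force: [-0.3, -9.4, -3.7]
width: 0.0175
```

```bash
python3 -c "
from h import *
tq()"
```

```text
t 27.73 pos [0.524  0.0652 0.0842] yaw -7.47 F [-0.27 -9.36 -3.72] M [-1.635 -0.184  0.185] T 1.055 R 0.0933 radialF 0.96 j6 1.72
```

>>> {"api": "step_arm", "payload": {"series": [[-1,0,-0.8,0,0.5],[-1,0.1,-1.6,0,1],[-1,0.1,-2.1,0,1.3],[-1,0.1,-2.1,0,1.3],[-1,0.1,-2.1,0,1.3]]}}

```text
time: 28.35
tool_pos: [0.5243, 0.0669, 0.0842]
ee_rot: [3.137, 0.001, -0.153]
wrist_force: [-0.1, -9.3, -3.1]
width: 0.0176
```

```bash
python3 -c "
from h import *
tq()
for i in range(4): snap('side'); tq()"
```

```text
t 28.35 pos [0.5243 0.0669 0.0842] yaw -8.77 F [-0.06 -9.3  -3.06] M [-1.756 -0.096  0.224] T 1.083 R 0.0934 radialF 1.32 j6 1.75
t 28.4 pos [0.5243 0.0669 0.0842] yaw -8.77 F [-0.49 -8.88 -3.75] M [-1.778 -0.138  0.243] T 1.069 R 0.0934 radialF 0.83 j6 1.75
t 28.45 pos [0.5243 0.0668 0.0842] yaw -8.77 F [-0.07 -8.77 -2.89] M [-1.731 -0.177  0.276] T 1.086 R 0.0934 radialF 1.24 j6 1.75
t 28.5 pos [0.5243 0.0669 0.0842] yaw -8.77 F [ 0.48 -8.94 -2.3 ] M [-1.763 -0.182  0.256] T 1.075 R 0.0934 radialF 1.8 j6 1.75
t 28.55 pos [0.5243 0.0669 0.0842] yaw -8.77 F [ 0.46 -8.94 -3.15] M [-1.75  -0.144  0.243] T 1.062 R 0.0934 radialF 1.79 j6 1.75
```

Averaged torque is 1.07 N m. One more small step.

>>> {"api": "step_arm", "payload": {"series": [[-1,0.1,-0.8,0,0.5],[-1,0.1,-1.6,0,1],[-1,0.2,-2.1,0,1.3],[-1,0.2,-2.1,0,1.3],[-1,0.2,-2.1,0,1.3]]}}

```text
time: 29.18
tool_pos: [0.5246, 0.0687, 0.0841]
ee_rot: [3.136, 0.001, -0.176]
wrist_force: [-0.7, -9.2, -2.4]
width: 0.0179
```

```bash
python3 -c "
from h import *
tq()
for i in range(4): snap('side'); tq()
print(); arc((93,1.2),[-4,-8,-12,-16,-17])"
```

```text
t 29.18 pos [0.5246 0.0687 0.0841] yaw -10.07 F [-0.71 -9.24 -2.39] M [-1.895 -0.044  0.301] T 1.163 R 0.0934 radialF 0.85 j6 1.77
t 29.23 pos [0.5246 0.0687 0.0841] yaw -10.07 F [-0.3  -9.59 -3.14] M [-1.884 -0.063  0.295] T 1.182 R 0.0934 radialF 1.31 j6 1.77
t 29.27 pos [0.5246 0.0687 0.0841] yaw -10.07 F [-0.53 -9.55 -3.34] M [-1.859 -0.072  0.292] T 1.179 R 0.0934 radialF 1.08 j6 1.77
t 29.32 pos [0.5245 0.0687 0.0841] yaw -10.07 F [-1.51 -9.8  -3.41] M [-1.821 -0.095  0.316] T 1.243 R 0.0934 radialF 0.16 j6 1.77
t 29.38 pos [0.5246 0.0687 0.0841] yaw -10.07 F [  0.04 -10.2   -2.8 ] M [-1.82  -0.068  0.288] T 1.226 R 0.0934 radialF 1.75 j6 1.77

[-1, np.float64(0.1), np.float64(6.5), 0, -4.0], [-1, np.float64(0.7), np.float64(13.0), 0, -8.0], [-1, np.float64(1.8), np.float64(19.4), 0, -12.0], [-1, np.float64(3.3), np.float64(25.7), 0, -16.0], [-1, np.float64(3.7), np.float64(27.2), 0, -17.0],
```

Torque is now about 1.2 N m. I'll compare the nut in the hand view at 0.68 and 1.2 N m, since the handle moved more than the wind-up alone explains.

Run:
```python
from h import *
s=snap('wrist','w6.png'); a=cv2.imread('pics/w5.png');b=cv2.imread('pics/w6.png')
for (x0,x1,y0,y1) in [(258,304,135,200),(266,296,215,250)]:
    r=cv2.matchTemplate(b[y0-20:y1+20,x0-20:x1+20],a[y0:y1,x0:x1],cv2.TM_CCOEFF_NORMED);_,v,_,l=cv2.minMaxLoc(r);print(v,l[0]-20,l[1]-20)
cv2.imwrite('pics/cmp6.png',np.hstack([cv2.resize(i[15:155,210:350],(400,400),interpolation=cv2.INTER_CUBIC) for i in (a,b)]))
# holder studs rotation check a->b: rotation of whole background and of nut patch about stud
```

```text
0.9316328167915344 -1 0
0.9529371857643127 0 -1
```

View pics/cmp6.png

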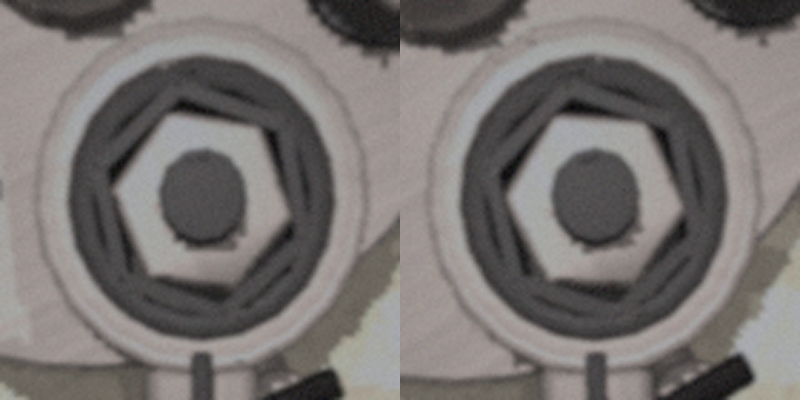

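The nut turned a little (about 2–3°) relative to the head, consistent with a firm stop plus elastic give. Tight at about 1.2 N m. Now unload by swinging back.

>>> {"api": "step_arm", "payload": {"series": [[-1,0.1,3.2,0,-2],[-1,0.1,6.5,0,-4],[-1,0.3,9.7,0,-6],[-1,0.5,13,0,-8],[-1,1,16.2,0,-10],[-1,1.5,19.4,0,-12],[-1,2.3,22.5,0,-14],[-1,3.0,25.7,0,-16],[-1,3.0,25.7,0,-16]]}}

```text
time: 30.55
tool_pos: [0.5236, 0.0458, 0.0842]
ee_rot: [-3.14, 0.0, 0.103]
wrist_force: [0.8, -2.8, -4.2]
width: 0.0175
```

```bash
python3 -c "
from h import *
tq();st()"
```

```text
t 30.55 pos [0.5236 0.0458 0.0842] yaw 5.87 F [ 0.84 -2.76 -4.25] M [-0.389 -0.322 -0.184] T 0.079 R 0.0933 radialF 0.63 j6 1.45
{'time': 30.55, 'joint_positions': [-0.0215, 0.0898, 1.6117, 0.0013, 1.4406, 1.4466], 'qvel': [0.004, 0.0004, -0.0017, -0.0022, -0.0003, 0.0098], 'joint_torque': [1.3307, -34.5321, -30.1557, 0.7703, 0.3647, -0.2893], 'tool_pos': [0.5236, 0.0458, 0.0842], 'ee_rot': [-3.1402, 0.0003, 0.1025], 'wrist_force': [0.8416, -2.7584, -4.2481], 'wrist_torque': [-0.3892, -0.3224, -0.184], 'width': 0.0175}
```

>>> {"api": "step_arm", "payload": {"series": [[-1,0.1,3.2,0,-2],[-1,0.2,6.5,0,-4],[-1,0.4,9.7,0,-6],[-1,0.4,9.7,0,-6]]}}

```text
time: 31.05
tool_pos: [0.5249, 0.0363, 0.0842]
ee_rot: [-3.14, 0.0, 0.207]
wrist_force: [0.5, -1.5, -3.4]
width: 0.0177
```

```bash
python3 -c "
from h import *
tq()"
```

```text
t 31.05 pos [0.5249 0.0363 0.0842] yaw 11.88 F [ 0.53 -1.53 -3.4 ] M [-0.268 -0.18  -0.103] T 0.046 R 0.0932 radialF 0.25 j6 1.32
```

>>> {"api": "step_arm", "payload": {"series": [[-1,0.2,4.9,0,-3],[-1,0.2,4.9,0,-3],[-1,0.2,4.9,-2,-3],[-1,0.2,4.9,-4,-3],[-1,0.2,4.9,-6,-3],[-1,0.2,4.9,-6,-3]]}}

```text
time: 31.8
tool_pos: [0.5263, 0.0311, 0.0904]
ee_rot: [-3.141, -0.0, 0.261]
wrist_force: [0.6, -1.0, -6.7]
width: 0.0175
```

```bash
python3 -c "
from h import *
tq()"
```

```text
t 31.8 pos [0.5263 0.0311 0.0904] yaw 14.93 F [ 0.59 -1.04 -6.72] M [-0.096 -0.026 -0.027] T 0.08 R 0.0929 radialF 0.33 j6 1.26
```

Lifts freely. Straight up clear of the stud.

>>> {"api": "step_arm", "payload": {"series": [[-1,0,0,-4,0],[-1,0,0,-9,0],[-1,0,0,-15,0],[-1,0,0,-30,0],[-1,0,0,-55,0],[-1,0,0,-85,0],[-1,0,0,-108,0],[-1,0,0,-110,0],[-1,0,0,-110,0]]}}

```text
time: 32.92
tool_pos: [0.5261, 0.0309, 0.2001]
ee_rot: [-3.141, 0.001, 0.261]
wrist_force: [-0.5, -0.3, -5.8]
width: 0.0176
```

Run:
```python
from h import *
tq(); o=robot.get_obs(); p=np.array(o['tool_pos']); y=o['ee_rot'][2]
d=np.array([.532,-.3607])-p[:2]
print('tx',1e3*(d[0]*np.cos(y)+d[1]*np.sin(y)),'ty',1e3*(d[0]*np.sin(y)-d[1]*np.cos(y)),'turn',np.degrees(y+.0083))
s=snap('wrist','w7.png')
print([(np.round(x['position'],4),x['p']) for x in models.pinpoint(s,'nut_top')[:2]])
```

```text
t 32.92 pos [0.5261 0.0309 0.2001] yaw 14.93 F [-0.46 -0.31 -5.81] M [ 0.012  0.034 -0.02 ] T -0.002 R 0.0931 radialF -0.52 j6 1.26
tx -95.21738833323552 ty 379.85608235465 turn 15.407226050037218
[(array([0.616 , 0.0546, 0.0991]), 0.6)]
```

>>> {"api": "step_arm", "payload": {"series": [[-1,-10,40,0,2],[-1,-22,90,0,4],[-1,-35,140,0,6],[-1,-48,190,0,8],[-1,-60,240,0,10],[-1,-73,290,0,12],[-1,-85,335,0,14],[-1,-93,368,0,15.4],[-1,-95,380,0,15.4],[-1,-95,380,30,15.4],[-1,-95,380,75,15.4],[-1,-95,380,120,15.4],[-1,-95,380,155,15.4],[-1,-95,380,175,15.4],[-1,-95,380,185,15.4],[-1,-95,380,189,15.4],[-1,-95,380,191,15.4],[-1,-95,380,191,15.4],[-1,-95,380,191,15.4]]}}

```text
time: 35.4
tool_pos: [0.533, -0.3613, 0.0104]
ee_rot: [3.14, -0.001, -0.008]
wrist_force: [-0.1, 0.2, -5.2]
width: 0.0177
```

```bash
python3 -c "
from h import *
st()"
```

```text
{'time': 35.4, 'joint_positions': [-0.6837, 0.3983, 1.3884, -0.0, 1.3532, 0.8954], 'qvel': [0.0006, 0.0049, 0.0031, 0.0018, -0.0016, -0.0017], 'joint_torque': [0.0087, -48.256, -30.6008, 0.0557, -0.0568, 0.0], 'tool_pos': [0.533, -0.3613, 0.0104], 'ee_rot': [3.1405, -0.0013, -0.0083], 'wrist_force': [-0.1284, 0.202, -5.2126], 'wrist_torque': [0.0394, -0.0309, 0.0456], 'width': 0.0177}
```

>>> {"api": "step_arm", "payload": {"series": [[-1,0,0,1.5,0],[-1,0,0,3,0],[-1,0,0,3.8,0],[-1,0,0,3.8,0],[-1,0,0,3.8,0],[0,0,0,3.8,0],[0,0,0,3.8,0],[0,0,0,3.8,0],[0,0,0,3.8,0],[0,0,0,0,0],[0,0,0,-15,0],[0,0,0,-50,0],[0,0,0,-100,0],[0,0,0,-150,0],[0,0,0,-195,0],[0,0,0,-195,0],[0,0,0,-195,0]]}}

```text
time: 37.52
tool_pos: [0.5323, -0.3607, 0.2043]
ee_rot: [-3.142, 0.0, -0.008]
wrist_force: [-0.5, 0.4, -0.5]
width: 0.0469
```

Run:
```python
from h import *
st()
a=snap('wrist','w8.png'); b=snap('scene','s8.png')
for s in (a,b):
  for l in ['ring_center','shank','plain_shank','mat','nut_top','cup','dropper_a','spot_tile','spare_gasket','vial']: print(l,[(np.round(x['position'],4).tolist(),round(x['p'],2)) for x in models.pinpoint(s,l)[:2]])
cv2.imwrite('pics/f8.png',np.hstack([cv2.resize(cv2.imread('pics/w8.png'),(400,300)),cv2.resize(cv2.imread('pics/s8.png'),(400,300))]))
```

```text
{'time': 37.525, 'joint_positions': [-0.6837, 0.297, 1.1281, -0.0001, 1.7166, 0.8954], 'qvel': [0.0015, 0.0266, 0.0423, -0.0017, -0.0005, -0.0004], 'joint_torque': [0.0417, -45.0166, -31.9431, 0.0621, -0.062, 0.0005], 'tool_pos': [0.5323, -0.3607, 0.2043], 'ee_rot': [-3.1416, 0.0001, -0.0082], 'wrist_force': [-0.4629, 0.4211, -0.531], 'wrist_torque': [0.0009, -0.0029, 0.0399], 'width': 0.0469}
ring_center [([0.6241, -0.3611, 0.0123], 0.8)]
shank []
plain_shank [([0.5112, -0.2581, 0.0037], 0.89)]
mat [([0.5254, -0.3124, -0.0006], 0.79)]
nut_top []
cup []
dropper_a []
spot_tile []
spare_gasket []
vial [([0.623, -0.3635, 0.0074], 0.22)]
ring_center [([0.6258, -0.3637, 0.0165], 0.61), ([0.7767, -0.0517, 0.002], 0.35)]
shank [([0.532, -0.3558, 0.0083], 0.7)]
plain_shank [([0.5145, -0.2567, 0.0101], 0.85)]
mat [([0.5191, -0.3139, -0.002], 0.69)]
nut_top [([0.5303, -0.3539, 0.0116], 0.17)]
cup [([0.5146, 0.4171, -0.0012], 0.85)]
dropper_a [([0.7122, 0.3373, 0.0043], 0.93), ([0.7734, -0.0524, 0.0025], 0.54)]
spot_tile [([0.6218, 0.0535, 0.0951], 0.72), ([0.4333, 0.2778, 0.0032], 0.57)]
spare_gasket [([0.57, 0.2792, 0.0029], 0.48)]
vial [([0.7756, -0.0523, 0.0027], 0.52), ([0.613, 0.3965, 0.0032], 0.47)]
```

View pics/f8.png

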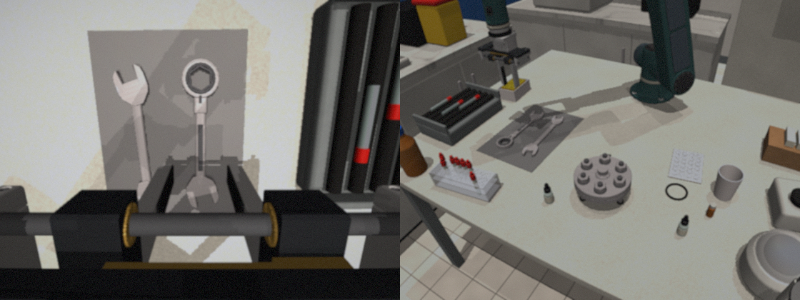

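The spanner lies flat on the mat: ring at (200,77) in the wrist view and (503,145) in the scene. The plain spanner is beside it, and everything else is where it was. Handing in.

```bash
python3 -c "
from h import *
print(robot.close_job())"
```

```text
the job is handed in; nothing more can be done
None
```

The slack nut is tight at about 1.2 N m, and the ratchet spanner is lying flat on the grey mat again. I handed the job in at about 37.5 s of the 72 s allowed.

- **Fitting:** the ring slid down onto the washer with side forces of about 2.5 N or less.
- **Tightening:** I turned the nut 80° clockwise, ratcheted back, and turned it again until it came home. The wrist sensor then read 1.16–1.24 N m, and no reading I took was higher. The light drag while it ran read 0.1–0.33 N m.
- **Final checks:** the spanner came off the nut freely and is within about 2 mm of where it started. The plain spanner, cup, both droppers, tile, gasket and vial are all within the cameras' few-millimetre error of their starting places.

**What disagreed:**
- **Softer stop:** the handle turned about 12° while the torque built up, where the stud's wind-up alone would explain about 2°. I put the rest down to give in the grip and head, because the pictures showed only a slight shift of the spanner in the hand.
- **Torque reading:** against the stated 0.25 N m thread drag, the sensor's torque could be off by about 0.15 N m either way.

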